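Factory-reset the label printer with a stylus

ROBOT

A 6-joint arm with a two-finger parallel gripper is mounted at the origin on the work surface. World frame = base frame: x ahead of the robot, y to its left, z up, the work surface at z = 0. Lengths are in m, angles in rad, forces in N, time in s.
With the tool pointing down it reaches from about 0.2 to 0.875 m from the base axis. Payload 3.4 kg.
Tool frame: the origin (TCP) lies at the very end of the fingers, on their centre line; the grasp point (between the pads) lies 19 mm behind it; z points along the fingers, y is the line along which they close (so a half turn about z gives the same grasp; the last joint's range is limited). The gripper opens to 94 mm and grips with 3 to 60 N. Pads are 16 mm wide; open, the fingers measure 119 mm over their backs; the gripper's body (75 mm by 177 mm) begins 78 mm behind the grasp point.
Start: joints at [1.197, 0.276, 1.505, -0, 1.361, -0.121], TCP at [0.144, 0.557, 0.205] pointing down, gripper open.
Joint ranges: [-2.89, 2.89], [-0.75, 2.08], [0.22, 2.7], [-1.18, 4.32], [0.11, 2.71], [-2.7, 2.7]. Speed limits (rad/s): [2.57, 2.57, 3.14, 3.14, 3.14, 3.14].

INTERFACE

Orientations are given as [roll, pitch, yaw] about the fixed x, y, z axes, in that order (R = Rz(yaw) Ry(pitch) Rx(roll)).
In Python, from plant import env gives the robot as it stands. The module is installed in compiled form; this text tells all that it offers.
- The arm moves only by the shell command python3 -m crank 'ROWS' [FORCE]. ROWS is JSON, a list that holds one entry, the list of rows, each a list of 7 numbers: the finger opening in m, from 0 to 0.094, then the shift along the tool's x, y, z in m, then the turn, a rotation vector about the tool's x, y, z in rad. In form: [[[claw, tx, ty, tz, rx, ry, rz], ...]]. A call has 1 to 12 rows; each row shifts and turns the commanded pose from where the row before left it, along the tool's axes as they then stand; what a row does not reach is not made up. A row lasts 1/8 s, in which the tool goes at most 62.5 mm and 10.7 degrees, less where a joint would pass 70% of its speed; a pose out of reach is approached as far as the arm can. A call with a gripper value outside its range is refused whole. The fingers move at their own pace and stop on an object; FORCE is the grip in N (left out, the last holds). Time passes only in rows, so rows that do not move let the fingers close. It gives the time, the measured TCP pose, the force, the opening and the grip force at its end, in the units of the state.
- env.observe(): the state, without advancing time (a new reading comes with each control period).
- env.read_camera(name): name is "side" or "top"; returns (picture, depth): 400x640x3 uint8, red, green, blue; 400x640 float32, m along the optical axis (not along the pixel's ray), 0 where there is no reading.
- env.calibration(name): a dict with "fx", "fy", "cx", "cy" (pixels), "R" (3x3) and "t" (3): a world point X has camera coordinates R X + t. Camera axes: x right, y down, z forward; pixel columns grow to the right and rows downward; lengths in m; the calibration is good to about 2 mm. A picture is of the moment at which its call begins. calibration takes no time and is no camera call.
- env.close_job(): hands the job in; it is judged then, once.
The state is a dict: "time": time; "q": joint angles; "qvel": joint speeds; "joint_efforts": joint torques, N m; "eef_pos": TCP position; "orientation": TCP orientation; "force": force on the tool from outside, world axes, zero at the start; "torque": the same for the moment, N m; "grip_width": opening from 0.0 (shut) to 1.0 (fully open); "finger_force": force on a finger pad.
Only numpy, scipy, OpenCV 4.12 (cv2) and the standard library are available. Lean on these libraries where they do the work, as an engineer would, in place of code of your own. Each camera call takes 0.05 s, during which the arm holds its last target. There are 200 camera calls.

TASK

Restore the white label printer's factory settings: press its blue key fully down and let it come up, then press the yellow key fully down and let it come up. Then, with the stylus from the wooden stand held in the gripper, reach through the hole in the black square plate on the printer's top and hold the recessed red reset button down, firmly but without forcing it, for two seconds, and finish while still holding it down. Leave the green key alone, and do not disturb the thread spool, the pin tin or the marker.

Things in the scene. Friction and masses are not known exactly. Their poses are not given: they have to be found in the camera images.
- printer: White label printer, fixed, 180 (x) by 240 (y) by 70 mm high, yawed up to 23 degrees. Origin: centre of its underside; front (black label slot) to own -x. On top: three round keys at own x -45 and y -60, 0, +60 mm, colour order varies; a black 40 x 40 x 3 mm plate with the reset hole at own x +45, y 0; a flat dark display at y +80. Over 40 N from the stylus on it or its reset button is forcing.
- hole (a point): Centre of the mouth of the reset hole, in the upper face of the black plate, 73 mm above the table. The hole is round, 13 mm in diameter, vertical, with a 2 mm chamfer at its mouth, 33 mm deep. The red reset button (11 mm in diameter) sits in it, its top 22 mm below this point when up.
- reset (a joint): Travel of the recessed red reset button, m: 0 when up, 0.008 when fully down. Spring: starts to move at 1.8 N, fully down at 6 N; it comes up when let go. It counts as held down beyond 0.005.
- blue_top (a point): Centre of the top of the blue key, 88 mm above the table when up; moves with the key. The key is 24 mm in diameter and stands 6 mm above its black round housing (40 mm in diameter, 12 mm high).
- blue (a joint): Travel of the blue key, m: 0 up, 0.006 fully down (5 N; starts to move at 1.5 N; springs back). Counts as pressed beyond 0.004, as up below 0.002.
- yellow_top (a point): Centre of the top of the yellow key; same size as the blue one.
- yellow (a joint): Travel of the yellow key, m; as for the blue one.
- green_top (a point): Centre of the top of the green key, the one to leave alone; same size.
- green (a joint): Travel of the green key, m; as for the blue one. Must stay below 0.003.
- stand: Dark wooden block fixed on the table, 70 by 70 by 55 mm high, with a vertical 10 mm hole through its middle in which the stylus stands. Origin: centre of its underside.
- stylus: 40 g stylus standing upright, tip down, in the stand. Steel shank 6 mm in diameter, 48 mm long, then a square orange handle 16 x 16 x 80 mm with a black top end; the handle's lower end rests on the stand. Origin: centre of the blunt tip (7 mm above the table at the start); own z runs up the shank (handle at z 48 to 128 mm); own x and y are normal to the handle's flat sides.
- stylus_tip (a point): Centre of the stylus's blunt flat tip.
- spool: Bystander: pink thread spool standing loose in front of the printer, 40 mm in diameter, 45 mm high. Origin: centre of its underside.
- pin_tin: Bystander: round metal tin standing loose at the printer's own -y side, 60 mm in diameter, 40 mm high. Origin: centre of its underside.
- marker: Bystander: square black marker with a lime cap end, 140 by 15 by 15 mm, lying loose beside the stand on its own +y side. Origin: centre of its underside, long side along its own x.
Not all that is in view belongs to the job. What is shaped like the stylus but purple is not meant.

How it is judged:
On the way, in this order (a step that is already met when the one before it is completed fails the run):
1. the blue key is pressed down, the yellow one up (value of joint blue above 0.004 m and value of joint each of yellow, reset below 0.002 m), for 0.05 s.
2. the blue key is up again, and the yellow one is pressed down (value of joint yellow above 0.004 m and value of joint each of blue, reset below 0.002 m), for 0.05 s.
3. the keys are up, and the stylus in the gripper holds the reset button down through the hole (value of joint reset above 0.005 m and value of joint each of blue, yellow below 0.002 m and horizontal distance between stylus_tip and hole below 0.006 m and z of stylus_tip in the frame of printer below 0.05 m and contact force between stylus and printer above 1 N and contact force between the fingers and stylus above 1 N), for 1.8 s.
At the end, for the whole second after the job is handed in: Ends holding: the stylus, gripped and still, has its tip in the reset hole (within 6 mm of the axis, 23 mm or more below the mouth) and keeps the button over 5 mm down with over 1 N; all keys are up (under 2 mm); spool, tin and marker within 25 mm of their starts (all of step 3 and value of joint green below 0.002 m and linear speed of stylus below 0.02 m/s and distance of each of spool, pin_tin, marker from where it was at the start of the episode below 0.025 m); the arm keeps its last pose, push and grip.
It fails at once if the green key is pressed (value of joint green above 0.003 m).
It fails at once if the stylus is forced against the printer with more than 40 N (contact force between stylus and printer above 40 N).
It fails at once if a bystander is shoved or knocked over (distance of any of spool, pin_tin, marker from where it was at the start of the episode above 0.025 m or angle between any of spool, pin_tin's own z axis and vertical above 0.5 rad).
It also fails if it takes over 64 s, if anything falls off the work surface, if the arm or the gripper's body presses on something with over 40 N, if the wrist force passes 120 N, or if a joint passes its speed limit or range.

## Working session

There is one attempt and no reset: what is moved stays moved. The work goes in short steps, Python scripts to look and compute and a shell command to move; the robot and the scene stay as the last step left them, time stands still between calls to the robot, and variables do not carry over. Pictures are saved under pics/ and viewed, at most 10 in all, crops included, and the job is handed in when it is done.

```bash
mkdir -p pics
python3 - <<'E'
from plant import env
import cv2, numpy as np
for n in ("top","side"):
    p,d=env.read_camera(n); cv2.imwrite(f"pics/{n}0.png",p[:,:,::-1]); np.savez(f"pics/{n}0.npz",p=p,d=d)
    c=env.calibration(n); print(n,c)
s=env.observe(); print(s)
E
```

```text
top {'fx': 518.2883151427313, 'fy': 518.2883151427313, 'cx': 316.78993327685873, 'cy': 206.34198652931534, 'R': array([[-0.00851636, -0.99984962, -0.01510635],
       [-0.98265159,  0.01116685, -0.18512468],
       [ 0.18526553,  0.01326769, -0.98259893]]), 't': array([0.02729484, 0.55539949, 1.1189768 ])}
side {'fx': 474.4734860976694, 'fy': 474.4734860976694, 'cx': 319.30766447229973, 'cy': 206.7137316872361, 'R': array([[ 9.94358838e-01, -1.06065900e-01,  7.24743463e-04],
       [-7.59654101e-02, -7.16904669e-01, -6.93020167e-01],
       [ 7.40253797e-02,  6.89055673e-01, -7.20917833e-01]]), 't': array([-0.53407962,  0.11046611,  0.93639085])}
{'time': 0.1, 'q': array([ 1.19703074e+00,  2.76507205e-01,  1.50596143e+00,  1.22121238e-05,
        1.36067549e+00, -1.20988410e-01]), 'qvel': array([-1.01993234e-05, -2.30679166e-03, -3.29466328e-03,  5.05914582e-04,
       -4.06080878e-05,  1.16480127e-03]), 'joint_efforts': array([ 2.75207873e-03, -4.05453086e+01, -2.37780619e+01,  7.01554399e-02,
        2.98748177e-02, -3.96980113e-05]), 'eef_pos': array([0.14362164, 0.55627881, 0.2047232 ]), 'orientation': array([-3.14005397e+00, -1.99104000e-04,  2.88881277e+00]), 'force': array([-1.01413545, -0.17081007, -0.64333039]), 'torque': array([-0.01272648,  0.03134473,  0.00581729]), 'finger_force': 0.0, 'grip_width': 0.998497157450701}
```

View pics/top0.png

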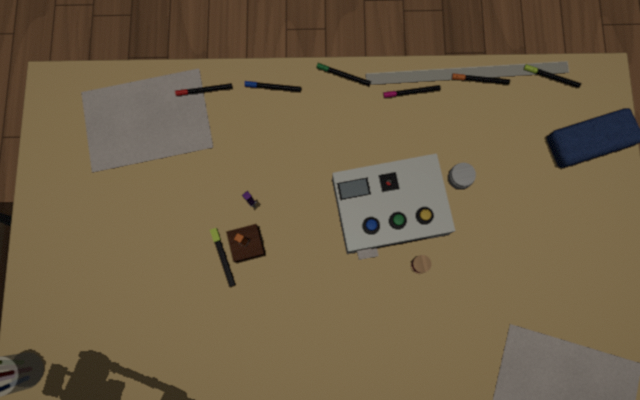

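View pics/side0.png

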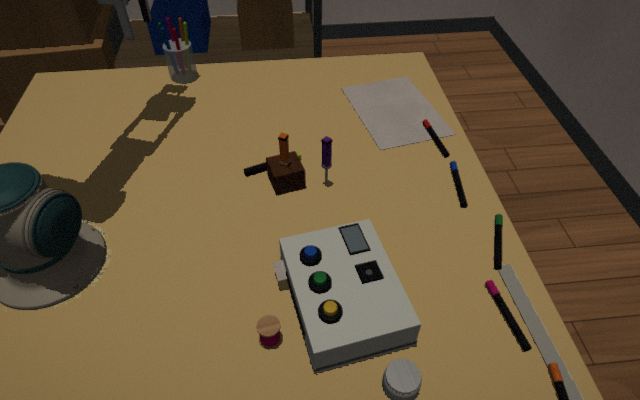

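Top view: blue key (371,225), green (398,220), yellow (425,215), plate with red hole (389,182), stand (245,243). There are two stylus-like things: orange (239,238) standing in the stand and purple (251,200) beside it. The orange one fits, because it has the orange handle and stands in the wooden stand. I'll confirm with an enlarged crop and measure.

```bash
cat > h.py <<'E'
from plant import env
import cv2, numpy as np
def ray(n,u,v,z):
    """world point on pixel ray at height z"""
    c=env.calibration(n); R=np.array(c['R']); t=np.array(c['t'])
    d=R.T@np.array([(u-c['cx'])/c['fx'],(v-c['cy'])/c['fy'],1]); o=-R.T@t
    return o+d*(z-o[2])/d[2]
def proj(n,X):
    c=env.calibration(n); p=np.array(c['R'])@np.array(X)+np.array(c['t'])
    return np.array([c['fx']*p[0]/p[2]+c['cx'],c['fy']*p[1]/p[2]+c['cy']])
def dep(n,D,u,v):
    c=env.calibration(n); z=D[int(round(v)),int(round(u))]
    return np.array(c['R']).T@(z*np.array([(u-c['cx'])/c['fx'],(v-c['cy'])/c['fy'],1])-np.array(c['t']))
E
python3 - <<'E'
from h import *
rng={'blue':((105,120,60),(125,255,255)),'yellow':((18,120,80),(32,255,255)),'green':((55,120,40),(80,255,255)),'orange':((5,170,80),(16,255,255)),'red':((0,150,60),(6,255,255))}
box={'top':{'k':(340,165,450,240),'s':(225,225,270,270)},'side':{'k':(290,235,400,330),'s':(260,120,310,195)}}
for n in('top','side'):
    f=np.load(f'pics/{n}0.npz');p,D=f['p'],f['d'];hsv=cv2.cvtColor(p,cv2.COLOR_RGB2HSV)
    for k,(a,b) in rng.items():
        m=cv2.inRange(hsv,a,b);x0,y0,x1,y1=box[n]['s' if k=='orange' else 'k']
        q=np.zeros_like(m);q[y0:y1,x0:x1]=m[y0:y1,x0:x1]
        _,l,st,ce=cv2.connectedComponentsWithStats(q)
        if len(st)<2: print(n,k,'none');continue
        i=1+st[1:,4].argmax();u,v=ce[i]
        z={'orange':.135,'red':.051}.get(k,.088)
        print(n,k,ce[i].round(1),st[i],ray(n,u,v,z).round(4),dep(n,D,u,v).round(4))
a=np.load('pics/top0.npz')['p'];b=np.load('pics/side0.npz')['p']
r=lambda im,x0,y0,w,h:cv2.resize(im[y0:y0+h,x0:x0+w,::-1],(400,300),interpolation=cv2.INTER_CUBIC)
o=np.vstack([np.hstack([r(a,205,190,80,60),r(a,330,150,128,96)]),np.hstack([r(b,240,125,100,75),r(b,280,220,128,96)])])
cv2.imwrite('pics/m.png',np.clip(o*1.6,0,255).astype(np.uint8))
E
```

```text
top blue [371.1 224.4] [366 220  11  10  90] [ 0.5076 -0.0963  0.088 ] [ 0.5078 -0.0964  0.0866]
top yellow [425.3 214.4] [420 210  11  10  87] [ 0.5284 -0.2147  0.088 ] [ 0.5272 -0.2133  0.095 ]
top green [398.2 219. ] [393 214  11  11  90] [ 0.5188 -0.1555  0.088 ] [ 0.5184 -0.1551  0.0905]
top orange [238.3 237.3] [234 233  10   9  59] [0.4765 0.1844 0.135 ] [0.4764 0.1843 0.1352]
top red [387.7 183.1] [386 182   5   3  11] [ 0.6079 -0.1401  0.051 ] [ 0.6085 -0.1405  0.0481]
side blue [310.1 250.5] [304 246  13  10 101] [ 0.5104 -0.0939  0.088 ] [ 0.5104 -0.095   0.0894]
side yellow [330.  306.5] [324 301  13  12 133] [ 0.5317 -0.2121  0.088 ] [ 0.5313 -0.2149  0.0924]
side green [319.5 277.1] [313 272  14  12 124] [ 0.5211 -0.153   0.088 ] [ 0.5208 -0.1564  0.0927]
side orange [282.7 135. ] [279 133   9   5  32] [0.479  0.1838 0.135 ] [0.479  0.1848 0.1343]
side red none
```

View pics/m.png

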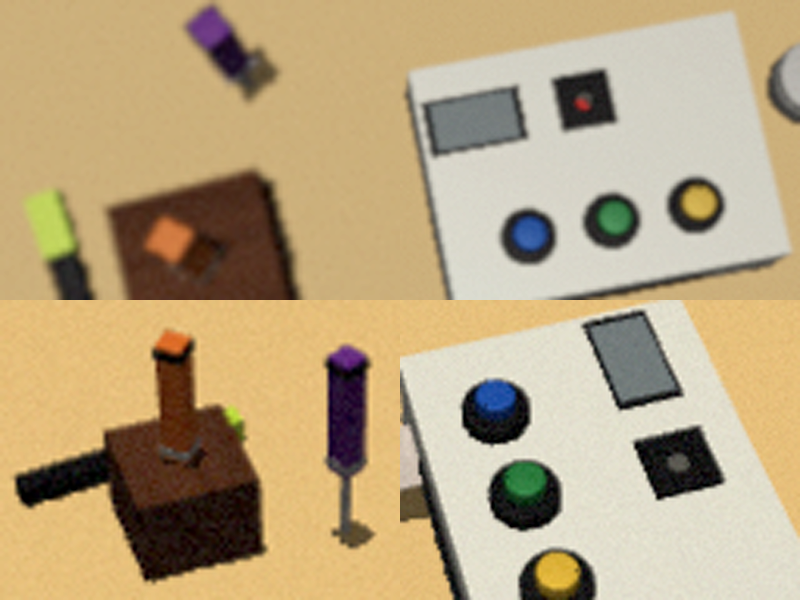

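The crop confirms it: the orange-handled stylus stands in the wooden stand, handle rotated about 40° in the image, and the purple one is a decoy beside it. The display sits on blue's side, so the order along own y is blue +60, green 0, yellow −60. Both cameras agree within 3 mm, and the key spacing of about 120 mm fits. Next I work out the first moves.

```bash
cat >> h.py <<'E'
from scipy.spatial.transform import Rotation as Rn
def go(p,yaw=None,s=None):
    """shift and turn (tool axes) from the measured pose to p, pointing down with yaw"""
    s=s or env.observe(); R=Rn.from_euler('xyz',s['orientation'])
    T=Rn.from_euler('xyz',[np.pi,0,s['orientation'][2] if yaw is None else yaw])
    sh=R.inv().apply(np.array(p)-s['eef_pos']); rv=(R.inv()*T).as_rotvec()
    print('at',s['eef_pos'].round(4),s['orientation'].round(4),'q6',round(s['q'][5],2),'t',round(s['time'],2))
    print('shift mm',(sh*1e3).round(1),'turn',rv.round(4)); return sh,rv
E
python3 - <<'E'
from h import *
B=np.array([.509,-.095]);G=np.array([.520,-.154]);Y=np.array([.530,-.2135])
d=B-Y;print(np.hypot(*d),np.degrees(np.arctan2(-d[0],d[1])));yw=np.arctan2(-d[0],d[1])
H=G+.09*np.array([np.cos(yw),np.sin(yw)]);print('hole',H, 'proj',proj('top',[*H,.073]),proj('side',[*H,.073]))
sh,rv=go([.509,-.095,.12]);print(sh/13)
# stylus top square
f=np.load('pics/top0.npz')['p'];m=cv2.inRange(cv2.cvtColor(f,cv2.COLOR_RGB2HSV),(5,150,70),(18,255,255))
q=np.zeros_like(m);q[228:250,230:250]=m[228:250,230:250]
for r in q[230:248,230:250]: print(''.join('#' if a else '.' for a in r))
# corner guesses from crop (5x, origin 205,190)
P=[ray('top',205+x/5,190+y/5,.135)[:2] for x,y in((145,240),(165,217),(197,240),(178,262))]
for i in range(4):
    e=P[(i+1)%4]-P[i];print(np.hypot(*e),np.degrees(np.arctan2(e[1],e[0]))%90)
print(np.mean(P,0))
E
```

```text
0.12034637510120527 10.049348588124884
hole [ 0.6086192  -0.13829533] proj [388.0703443  180.51208532] [368.16398986 270.91591898]
at [0.1436 0.5563 0.2047] [-3.1401e+00 -2.0000e-04  2.8888e+00] q6 -0.12 t 0.1
shift mm [-516.7 -539.1   85.4] turn [-0.0015 -0.0002  0.    ]
[-0.03974357 -0.04146701  0.00657307]
....................
....................
....................
.......###..........
......#####.........
.....########.......
.....#########......
....##########......
....#########.......
....#########.......
.....#######........
.......####.........
........###.........
....................
....................
....................
....................
....................
0.012546059631852152 49.54050561070174
0.016677530670700283 54.13283080553511
0.01194648393851444 49.62293770879904
0.01675328425059839 56.172547113262944
[0.47502635 0.18233074]
```

```bash
python3 -m crank '[[[0,-0.04,-0.041,0,0,0,0],[0,-0.04,-0.041,0,0,0,0],[0,-0.04,-0.041,0,0,0,0],[0,-0.04,-0.041,0,0,0,0],[0,-0.04,-0.041,0,0,0,0],[0,-0.04,-0.041,0,0,0,0],[0,-0.04,-0.041,0,0,0,0],[0,-0.04,-0.041,0,0,0,0],[0,-0.04,-0.041,0,0,0,0],[0,-0.04,-0.041,0,0,0,0],[0,-0.04,-0.041,0,0,0,0],[0,0,0,0,0,0,0]]]' 20
python3 -c "
from h import *
go([.509,-.095,.105])"
```

```text
time: 1.6
eef_pos: [0.4587, 0.0067, 0.2049]
orientation: [-3.141, 0.0, 2.883]
force: [-0.1, 0.0, -0.8]
grip_width: 0.002
finger_force: 0.0
at [0.4587 0.0067 0.2049] [-3.1407e+00  2.0000e-04  2.8833e+00] q6 -1.45 t 1.6
shift mm [-74.6 -85.4 100. ] turn [-0.0009  0.0002 -0.    ]
```

```bash
python3 -m crank '[[[0,-0.037,-0.043,0.02,0,0,0],[0,-0.037,-0.042,0.03,0,0,0],[0,0,0,0.03,0,0,0],[0,0,0,0.02,0,0,0],[0,0,0,0,0,0,0],[0,0,0,0,0,0,0]]]'
python3 - <<'E'
from h import *
go([.509,-.095,.082])
a,_=env.read_camera('top');b,_=env.read_camera('side')
r=lambda im,x0,y0,w,h:cv2.resize(im[y0:y0+h,x0:x0+w,::-1],(400,300),interpolation=cv2.INTER_CUBIC)
o=np.hstack([r(a,330,150,128,96),r(b,260,200,128,96)])
cv2.imwrite('pics/k1.png',np.clip(o*1.6,0,255).astype(np.uint8))
E
```

```text
time: 2.35
eef_pos: [0.5073, -0.0893, 0.1067]
orientation: [3.141, 0.001, 2.89]
force: [-0.4, 0.1, 0.4]
grip_width: 0.002
finger_force: 0.0
at [ 0.5073 -0.0893  0.1067] [3.1414e+00 9.0000e-04 2.8897e+00] q6 -1.63 t 2.35
shift mm [-3.  -5.1 24.7] turn [0.0002 0.0009 0.    ]
```

View pics/k1.png

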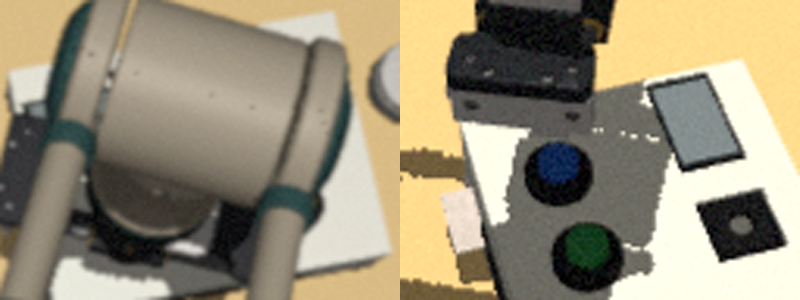

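```bash
python3 - <<'E'
from h import *
print(proj('side',[.5073,-.0893,.1067]),proj('side',[.509,-.095,.088]),proj('side',[.5073,-.0893,.204]))
_,d=env.read_camera('side')
for u,v in((298,215),(285,233),(300,235),(312,233),(330,236),(312,225)):print((u,v),dep('side',d,u,v).round(3))
E
sed -n 1,5p /dev/null
python3 - <<'E'
import cv2
import sys
sys.path.insert(0,'.')
from h import *
b,_=env.read_camera('side')
cv2.imwrite('pics/k2.png',cv2.resize(b[100:280,200:440,::-1],(800,600),interpolation=cv2.INTER_CUBIC))
E
```

```text
[307.89723221 241.92527662] [309.30869651 251.01895902] [306.89516055 203.34885729]
(298, 215) [ 0.489 -0.154  0.247]
(285, 233) [ 0.469 -0.162  0.22 ]
(300, 235) [ 0.49  -0.167  0.219]
(312, 233) [ 0.507 -0.177  0.232]
(330, 236) [ 0.552 -0.051  0.073]
(312, 225) [ 0.508 -0.176  0.248]
```

View pics/k2.png

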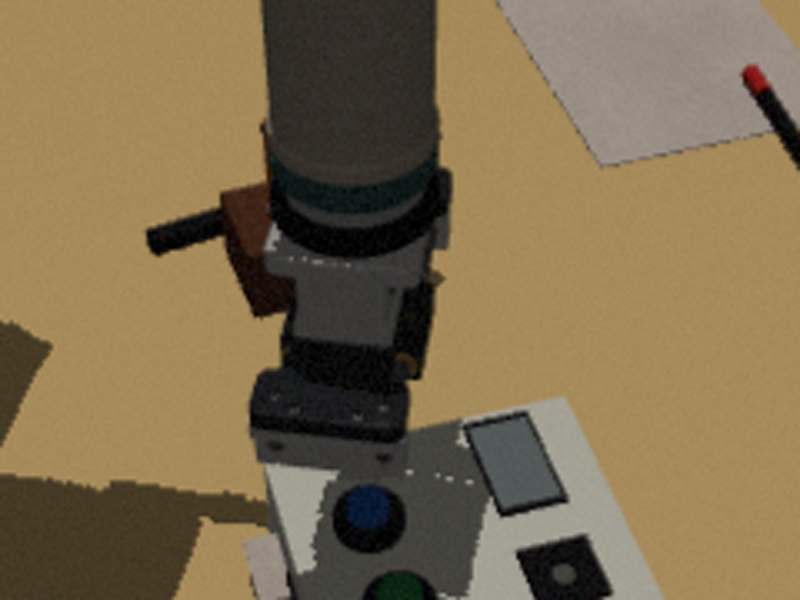

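The gripper body hides the fingertips, but the projection puts the TCP over the blue key. I'll centre, descend and press.

```bash
python3 -m crank '[[[0,-0.003,-0.005,0,0,0,0],[0,0,0,0.010,0,0,0],[0,0,0,0.008,0,0,0],[0,0,0,0,0,0,0],[0,0,0,0.002,0,0,0],[0,0,0,0.002,0,0,0],[0,0,0,0,0,0,0]]]'
python3 -c "
from h import *
go([.509,-.095,.082])"
```

```text
time: 3.42
eef_pos: [0.5089, -0.0958, 0.086]
orientation: [-3.141, 0.001, 2.889]
force: [-3.0, -0.7, 15.4]
grip_width: 0.007
finger_force: 7.8
at [ 0.5089 -0.0958  0.086 ] [-3.1410e+00  1.3000e-03  2.8891e+00] q6 -1.64 t 3.42
shift mm [0.1 0.9 4. ] turn [-0.0006  0.0013 -0.    ]
```

Run:
```python
from h import *
b,d=env.read_camera('side')
np.savez('pics/k3.npz',p=b,d=d)
cv2.imwrite('pics/k3.png',np.clip(cv2.resize(b[215:305,270:390,::-1],(800,600),interpolation=cv2.INTER_CUBIC)*1.8,0,255).astype(np.uint8))
s=env.observe();print(s['eef_pos'],s['force'],s['torque'],s['finger_force'])
```

```text
[ 0.50886015 -0.09581825  0.08601875] [-3.97820225  0.08096073 15.61281506] [0.0144976  0.64963552 0.05520074] 7.734118045773357
```

View pics/k3.png

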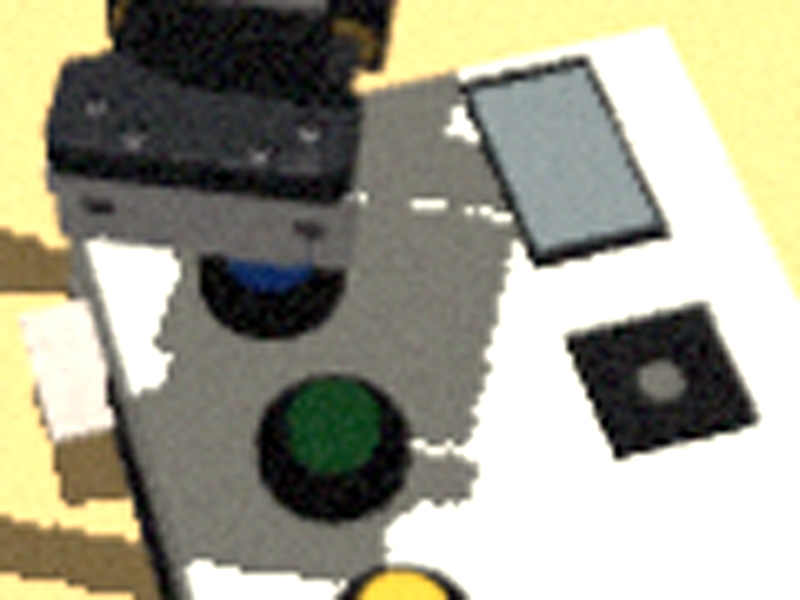

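Run:
```python
from h import *
for f in('side0','k3'):
    z=np.load(f'pics/{f}.npz');p,d=z['p'],z['d'];h=cv2.cvtColor(p,cv2.COLOR_RGB2HSV)
    m=cv2.inRange(h[:,295:330],(100,110,40),(128,255,255))
    print(f)
    for v in range(243,270): print(v,''.join('#' if a else '.' for a in m[v]), p[v,310], d[v,310].round(4),dep('side',d,310,v).round(4))
print(proj('side',[.509,-.0955,.088]),proj('side',[.509,-.0955,.082]))
```

```text
side0
243 ................................... [143 141 130] 0.8813 [ 0.5131 -0.0619  0.07  ]
244 ................................... [141 140 128] 0.8798 [ 0.5129 -0.0642  0.0698]
245 ................................... [80 85 96] 0.8503 [ 0.5113 -0.0842  0.0915]
246 ............#######................ [29 52 96] 0.8474 [ 0.511  -0.0873  0.0925]
247 ...........##########.............. [ 26  52 104] 0.8456 [ 0.5108 -0.0897  0.0926]
248 ..........############............. [ 24  50 104] 0.8433 [ 0.5105 -0.0924  0.0932]
249 .........#############............. [ 22  52 105] 0.8408 [ 0.5103 -0.0953  0.0939]
250 .........#############............. [ 17  47 102] 0.8442 [ 0.5103 -0.0944  0.09  ]
251 .........#############............. [ 26  56 107] 0.8389 [ 0.5099 -0.099   0.0929]
252 .........#############............. [ 21  50 106] 0.8406 [ 0.5099 -0.0992  0.0904]
253 ..........###########.............. [ 12  47 101] 0.8367 [ 0.5096 -0.1029  0.0922]
254 ..........###########.............. [ 28  55 111] 0.8349 [ 0.5093 -0.1053  0.0924]
255 ..........##########............... [15 34 71] 0.834
[... 2813 characters left out ...]
............... [13 16 16] 0.8375 [ 0.5084 -0.1138  0.0806]
263 ................................... [ 7 11  9] 0.8399 [ 0.5084 -0.1136  0.0775]
264 ................................... [9 4 0] 0.8398 [ 0.5082 -0.1149  0.0763]
265 ................................... [13 10  8] 0.8425 [ 0.5082 -0.1146  0.0729]
266 ................................... [65 65 59] 0.8459 [ 0.5082 -0.1138  0.0689]
267 ................................... [72 70 66] 0.8438 [ 0.508  -0.1164  0.0694]
268 ................................... [69 68 63] 0.8422 [ 0.5078 -0.1186  0.0695]
269 ................................... [68 67 64] 0.8387 [ 0.5075 -0.122   0.0711]
[309.3344034  251.23834255] [309.38277671 253.33494185]
```

The force of 15 N at z 0.086 and the depth drop from about 0.0925 to 0.087 suggest the key is fully down. I'll confirm from the spring force on the way up.

```bash
for i in 1; do python3 -m crank '[[[0,0,0,-0.002,0,0,0],[0,0,0,0,0,0,0]]]' | grep -E "eef|force"; python3 -m crank '[[[0,0,0,-0.002,0,0,0],[0,0,0,0,0,0,0]]]'| grep -E "eef|force"; python3 -m crank '[[[0,0,0,-0.003,0,0,0],[0,0,0,0,0,0,0]]]'| grep -E "eef|force"; python3 -m crank '[[[0,0,0,-0.004,0,0,0],[0,0,0,0,0,0,0]]]'| grep -E "eef|force"; done
```

```text
eef_pos: [0.5088, -0.0958, 0.0865]
force: [-1.3, -0.5, 4.9]
finger_force: 2.3
eef_pos: [0.5088, -0.0958, 0.088]
force: [0.4, -2.3, 3.9]
finger_force: 1.9
eef_pos: [0.5088, -0.0956, 0.0909]
force: [0.0, -1.6, 0.9]
finger_force: 1.1
eef_pos: [0.5083, -0.095, 0.0947]
force: [0.1, 0.1, 0.4]
finger_force: 0.0
```

The spring curve (4.9 N at 0.0865, 3.9 at 0.088, 0 by 0.0947) confirms a full press; the TCP reads about 4 mm high. Now yellow.

```bash
python3 -m crank '[[[0,0,0,-0.03,0,0,0],[0,0,0,0,0,0,0],[0,-0.025,-0.0545,0,0,0,0],[0,-0.025,-0.0545,0,0,0,0],[0,0,0,0,0,0,0],[0,0,0,0,0,0,0]]]'
python3 -c "
from h import *
go([.530,-.2135,.0855])"
```

```text
time: 5.22
eef_pos: [0.5288, -0.2127, 0.1236]
orientation: [3.14, -0.003, 2.888]
force: [-0.6, 0.2, -0.6]
grip_width: 0.005
finger_force: 0.0
at [ 0.5288 -0.2127  0.1236] [ 3.1399e+00 -2.9000e-03  2.8879e+00] q6 -1.82 t 5.22
shift mm [-1.5 -0.5 38.1] turn [ 0.0017 -0.0029 -0.    ]
```

```bash
python3 -m crank '[[[0,-0.001,-0.001,0.014,0,0,0],[0,0,0,0.014,0,0,0],[0,0,0,0.004,0,0,0],[0,0,0,0.003,0,0,0],[0,0,0,0.003,0,0,0],[0,0,0,0,0,0,0],[0,0,0,0,0,0,0]]]'
```

```text
time: 6.1
eef_pos: [0.5306, -0.2146, 0.0873]
orientation: [3.141, 0.0, 2.889]
force: [-1.4, 2.3, 5.3]
grip_width: 0.009
finger_force: 2.1
```

```bash
python3 -m crank '[[[0,0,0,0.0015,0,0,0],[0,0,0,0,0,0,0],[0,0,0,0,0,0,0]]]' | grep -E "eef|force"
python3 -m crank '[[[0,0,0,-0.0025,0,0,0],[0,0,0,0,0,0,0]]]' | grep -E "eef|force"
python3 -m crank '[[[0,0,0,-0.01,0,0,0],[0,0,0,-0.05,0,0,0],[0.04,0,0,-0.04,0,0,0],[0.04,0,0,0,0,0,0]]]'
python3 - <<'E'
from h import *
b,_=env.read_camera('side');a,_=env.read_camera('top');f=np.load('pics/top0.npz')['p']
np.savez('pics/mid.npz',a=a,b=b)
# fit stylus top square: supersampled min-area rect of orange top, both cameras, average of frames
def sq(n,ims,box,z):
    x0,y0,x1,y1=box;im=np.mean([i[y0:y1,x0:x1].astype(float) for i in ims],0)
    im=cv2.resize(im,None,fx=8,fy=8,interpolation=cv2.INTER_CUBIC)
    m=((im[:,:,0]-im[:,:,2])>70).astype(np.uint8)
    c=max(cv2.findContours(m,0,1)[0],key=cv2.contourArea)[:,0]
    W=np.array([ray(n,x0+(u+.5)/8-.5,y0+(v+.5)/8-.5,z)[:2] for u,v in c])*1e3
    return cv2.minAreaRect(W.astype(np.float32))
print(sq('top',[f],(228,226,252,250),.135))
print(sq('top',[f,a],(228,226,252,250),.135))
go([.478,.184,.2])
E
```

```text
eef_pos: [0.5308, -0.2148, 0.0862]
force: [-1.6, 2.5, 7.7]
finger_force: 3.9
eef_pos: [0.5309, -0.2151, 0.0881]
force: [-2.4, 1.1, 3.1]
finger_force: 1.8
time: 7.22
eef_pos: [0.5331, -0.2168, 0.1917]
orientation: [-3.139, 0.009, 2.889]
force: [0.6, 0.1, -0.8]
grip_width: 0.179
finger_force: 0.0
((476.3357849121094, 184.15879821777344), (14.782221794128418, 14.725898742675781), 61.279972076416016)
((476.2726745605469, 184.1608123779297), (15.419550895690918, 15.121420860290527), 61.00562286376953)
at [ 0.5306 -0.2152  0.1878] [-3.1410e+00  6.0000e-04  2.8887e+00] q6 -1.82 t 7.33
shift mm [150.8 373.4 -12.5] turn [-0.0006  0.0006 -0.    ]
```

```bash
python3 -m crank '[[[0.05,0.0215,0.0533,-0.005,0,0,0],[0.05,0.0215,0.0533,-0.005,0,0,0],[0.05,0.0215,0.0533,-0.002,0,0,0],[0.05,0.0215,0.0533,0,0,0,0],[0.05,0.0215,0.0533,0,0,0,0],[0.05,0.0215,0.0533,0,0,0,0],[0.05,0.0215,0.0533,0,0,0,0],[0.05,0,0,0,0,0,0.16],[0.05,0,0,0,0,0,0.16],[0.05,0,0,0,0,0,0],[0.05,0,0,0,0,0,0]]]'
python3 - <<'E'
from h import *
f=np.load('pics/top0.npz')['p'][226:250,228:252].astype(float)
im=cv2.resize(f,None,fx=8,fy=8,interpolation=cv2.INTER_CUBIC)
m=((im[:,:,0]-im[:,:,2])>70)
v,u=np.nonzero(m)
W=np.array([ray('top',228+(a+.5)/8-.5,226+(b+.5)/8-.5,.135)[:2] for a,b in zip(u,v)]);W-=W.mean(0)
z=W[:,0]+1j*W[:,1]
print('corner angle',np.degrees(np.angle((z**4).sum()))/4%90,'-> edge',(np.degrees(np.angle((z**4).sum()))/4+45)%90)
print(np.hypot(*(ray('top',371,224,.088)-ray('top',425,214,.088))[:2]))
go([.4775,.184,.078],np.radians(147))
E
```

```text
time: 8.7
eef_pos: [0.4778, 0.1837, 0.1989]
orientation: [-3.14, -0.001, 2.571]
force: [0.2, 0.1, 0.1]
grip_width: 0.536
finger_force: 0.0
corner angle 16.577801422748138 -> edge 61.57780142274814
0.11973513128965756
at [0.4778 0.1837 0.1989] [-3.1402e+00 -1.2000e-03  2.5707e+00] q6 -0.77 t 8.7
shift mm [  0.2   0.3 120.9] turn [-0.0014 -0.0012  0.005 ]
```

```bash
python3 -m crank '[[[0.05,0,0,0.03,0,0,-0.075],[0.05,0,0,0.03,0,0,0],[0.05,0,0,0.03,0,0,0],[0.05,0,0,0.03,0,0,0],[0.05,0,0,0,0,0,0],[0.05,0,0,0,0,0,0]]]' 25
python3 -m crank '[[[0,0,0,0,0,0,0],[0,0,0,0,0,0,0],[0,0,0,0,0,0,0],[0,0,0,0,0,0,0],[0,0,0,0,0,0,0],[0,0,0,0,0,0,0],[0,0,0,0,0,0,0],[0,0,0,0,0,0,0]]]' 25
```

```text
time: 9.45
eef_pos: [0.4789, 0.184, 0.0807]
orientation: [3.141, 0.001, 2.644]
force: [-0.9, 1.3, -0.6]
grip_width: 0.535
finger_force: 0.0
time: 10.45
eef_pos: [0.4783, 0.1841, 0.0802]
orientation: [3.141, 0.0, 2.644]
force: [-1.0, 0.4, 5.1]
grip_width: 0.17
finger_force: 25.0
```

Gripped flat (16 mm opening). Lift and check the tip.

```bash
python3 -m crank '[[[0,0,0,-0.02,0,0,0],[0,0,0,-0.03,0,0,0],[0,0,0,-0.03,0,0,0],[0,0,0,-0.03,0,0,0],[0,0,0,-0.01,0,0,0],[0,0,0,0,0,0,0],[0,0,0,0,0,0,0]]]'
python3 - <<'E'
from h import *
b,d=env.read_camera('side')
s=env.observe();p=s['eef_pos'];print(p, 'tip expected',proj('side',[p[0],p[1],p[2]-.073]),'tcp',proj('side',p))
u,v=proj('side',[p[0],p[1],p[2]-.04]).astype(int);print('crop origin',u-50,v-37)
np.savez('pics/l.npz',b=b,d=d)
cv2.imwrite('pics/l.png',cv2.resize(b[v-37:v+38,u-50:u+50,::-1],(800,600),interpolation=cv2.INTER_CUBIC))
E
```

```text
time: 11.32
eef_pos: [0.4772, 0.1838, 0.1985]
orientation: [-3.14, -0.002, 2.644]
force: [-0.3, -0.9, -0.7]
grip_width: 0.169
finger_force: 25.0
[0.47727604 0.18384518 0.19845619] tip expected [282.16501142 138.67780443] tcp [280.14518252 109.80364109]
crop origin 231 89
```

View pics/l.png

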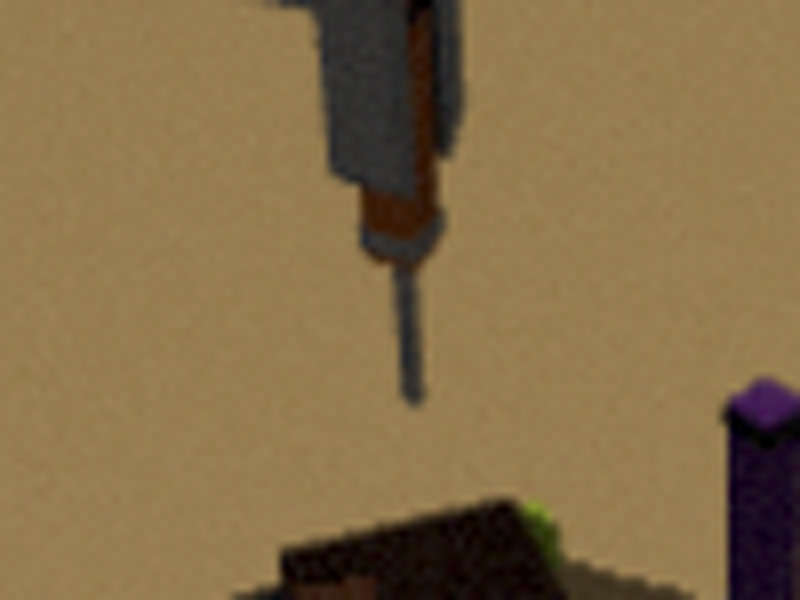

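Tip at px (282.6,139.2) against the expected (282.2,138.7): the stylus is vertical and its tip is 73 mm under the TCP. I'll measure the plate centre in both cameras and plan the transfer.

Run:
```python
from h import *
r=[]
for n,(x0,y0,x1,y1) in {'top':(376,170,402,194),'side':(352,256,386,288)}.items():
    f=np.load(f'pics/{n}0.npz')['p'][y0:y1,x0:x1].astype(float)
    im=cv2.resize(f,None,fx=8,fy=8,interpolation=cv2.INTER_CUBIC).sum(2)
    m=(im<(np.percentile(im,3)+np.percentile(im,97))/2).astype(np.uint8)
    c=max(cv2.findContours(m,0,1)[0],key=cv2.contourArea)[:,0]
    W=np.array([ray(n,x0+(a+.5)/8-.5,y0+(b+.5)/8-.5,.073)[:2] for a,b in c])*1e3
    rect=cv2.minAreaRect(W.astype(np.float32));print(n,rect);r.append(rect[0])
H=np.mean(r,0)/1e3;print(H)
go([*H,.17])
```

```text
top ((606.1675415039062, -139.18063354492188), (39.6955680847168, 39.44659423828125), 9.537508964538574)
side ((609.2291259765625, -139.50967407226562), (41.03886032104492, 42.40319061279297), 10.364094734191895)
[ 0.60769833 -0.13934515]
at [0.4773 0.1838 0.1985] [-3.1398e+00 -2.1000e-03  2.6438e+00] q6 -0.84 t 11.38
shift mm [-269.  -221.6   28.3] turn [-0.0018 -0.0021  0.    ]
```

```bash
python3 -m crank '[[[0,-0.0269,-0.0222,0,0,0,0],[0,-0.0269,-0.0222,0,0,0,0],[0,-0.0269,-0.0222,0,0,0,0],[0,-0.0269,-0.0222,0,0,0,0],[0,-0.0269,-0.0222,0,0,0,0],[0,-0.0269,-0.0222,0,0,0,0],[0,-0.0269,-0.0222,0,0,0,0],[0,-0.0269,-0.0222,0,0,0,0],[0,-0.0269,-0.0222,0,0,0,0],[0,-0.0269,-0.0222,0.02,0,0,0],[0,0,0,0.008,0,0,0],[0,0,0,0,0,0,0]]]'
python3 - <<'E'
from h import *
go([.6077,-.1393,.155])
b,d=env.read_camera('side');np.savez('pics/h.npz',b=b,d=d)
p=env.observe()['eef_pos'];print('tip',proj('side',[p[0],p[1],p[2]-.073]),'hole',proj('side',[.6077,-.1393,.073]))
cv2.imwrite('pics/h.png',np.clip(cv2.resize(b[220:295,320:420,::-1],(800,600),interpolation=cv2.INTER_CUBIC)*1.6,0,255).astype(np.uint8))
E
```

```text
time: 12.88
eef_pos: [0.6073, -0.1386, 0.1702]
orientation: [3.141, -0.004, 2.644]
force: [-0.4, -0.3, -0.2]
grip_width: 0.17
finger_force: 25.0
at [ 0.6073 -0.1386  0.1702] [ 3.1415 -0.0042  2.6435] q6 -1.41 t 12.88
shift mm [-0.8 -0.4 15.2] turn [ 0.0001 -0.0042 -0.    ]
tip [368.75410359 262.24622175] hole [367.74854064 271.4246899 ]
```

View pics/h.png

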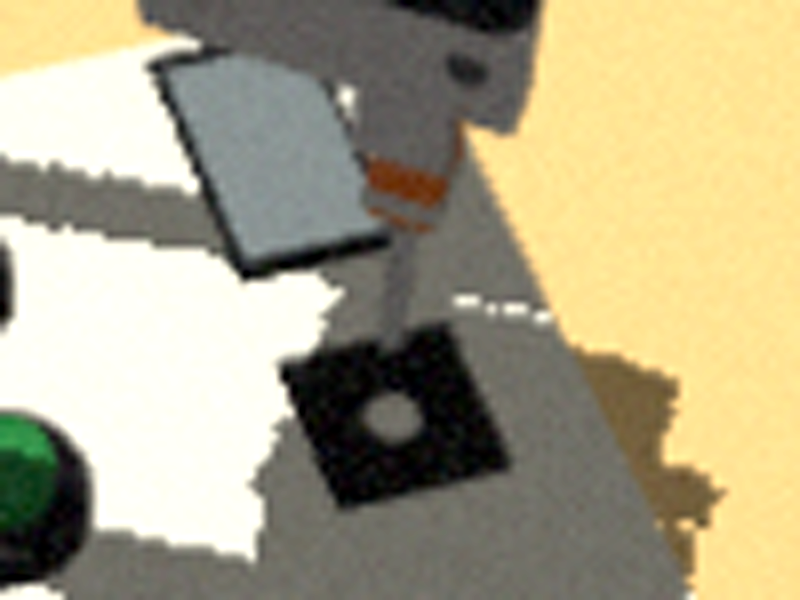

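Tip at about px (368.9,262.6), hole mouth at about (368.6,271.4). The hole lies roughly 1.3 mm further in +x than my mean, so I shift by that and descend gently.

```bash
python3 -m crank '[[[0,-0.0018,0.0002,0,0,0,0],[0,0,0,0.01,0,0,0],[0,0,0,0.01,0,0,0],[0,0,0,0,0,0,0],[0,0,0,0,0,0,0]]]' | grep -E "eef|force|ori"
python3 -m crank '[[[0,0,0,0.003,0,0,0],[0,0,0,0.003,0,0,0],[0,0,0,0.003,0,0,0],[0,0,0,0,0,0,0]]]' | grep -E "eef|force"
```

```text
eef_pos: [0.6102, -0.1401, 0.1518]
orientation: [3.142, -0.0, 2.644]
force: [-0.4, 0.8, 0.4]
finger_force: 25.0
eef_pos: [0.6099, -0.1401, 0.1425]
force: [-0.4, -0.1, 0.3]
finger_force: 25.0
```

```bash
python3 -m crank '[[[0,0.001,0.0003,0.004,0,0,0],[0,0,0,0.004,0,0,0],[0,0,0,0.004,0,0,0],[0,0,0,0.002,0,0,0],[0,0,0,0,0,0,0]]]' | grep -E "eef|force"
python3 -m crank '[[[0,0,0,0.002,0,0,0],[0,0,0,0.002,0,0,0],[0,0,0,0,0,0,0]]]' | grep -E "eef|force"
python3 -m crank '[[[0,0,0,0.002,0,0,0],[0,0,0,0.002,0,0,0],[0,0,0,0,0,0,0],[0,0,0,0,0,0,0]]]' | grep -E "eef|force|time"
```

```text
eef_pos: [0.6093, -0.1393, 0.1287]
force: [-0.8, 0.3, -0.2]
finger_force: 25.0
eef_pos: [0.6093, -0.1393, 0.1247]
force: [-0.4, -0.1, -0.4]
finger_force: 25.0
time: 15.55
eef_pos: [0.6096, -0.1395, 0.1213]
force: [-0.2, 0.3, 2.8]
finger_force: 25.0
```

```bash
python3 -m crank '[[[0,0,0,0.002,0,0,0],[0,0,0,0.002,0,0,0],[0,0,0,0,0,0,0],[0,0,0,0,0,0,0]]]' | grep -E "eef|force|time"
python3 -m crank '[[[0,0,0,0.0015,0,0,0],[0,0,0,0,0,0,0],[0,0,0,0,0,0,0],[0,0,0,0,0,0,0]]]' | grep -E "eef|force|time"
```

```text
time: 16.05
eef_pos: [0.6096, -0.1394, 0.1172]
force: [0.0, 0.1, 6.3]
finger_force: 25.0
time: 16.55
eef_pos: [0.6096, -0.1394, 0.1161]
force: [-1.2, 1.0, 6.4]
finger_force: 25.0
```

```bash
python3 -m crank '[[[0,0,0,0.001,0,0,0],[0,0,0,0,0,0,0],[0,0,0,0,0,0,0],[0,0,0,0,0,0,0],[0,0,0,0,0,0,0],[0,0,0,0,0,0,0],[0,0,0,0,0,0,0],[0,0,0,0,0,0,0],[0,0,0,0,0,0,0],[0,0,0,0,0,0,0],[0,0,0,0,0,0,0],[0,0,0,0,0,0,0]]]' | grep -E "eef|force|time"
python3 -m crank '[[[0,0,0,0,0,0,0],[0,0,0,0,0,0,0],[0,0,0,0,0,0,0],[0,0,0,0,0,0,0],[0,0,0,0,0,0,0],[0,0,0,0,0,0,0],[0,0,0,0,0,0,0],[0,0,0,0,0,0,0],[0,0,0,0,0,0,0],[0,0,0,0,0,0,0],[0,0,0,0,0,0,0],[0,0,0,0,0,0,0]]]'
```

```text
time: 18.05
eef_pos: [0.6097, -0.1395, 0.1159]
force: [-1.6, 0.5, 10.4]
finger_force: 25.0
time: 19.55
eef_pos: [0.6097, -0.1394, 0.1159]
orientation: [3.141, 0.001, 2.644]
force: [-1.8, 0.3, 10.5]
grip_width: 0.167
finger_force: 25.0
```

The button is on its stop: the tip is at about 0.043 m (the fully-down height), with a steady 10.5 N over 3 s and a firm grip. Handing in.

```bash
python3 -c "
from plant import env
print(env.close_job())"
```

```text
the job is handed in; nothing more can be done
None
```

I pressed the blue key and then the yellow key fully down and let each come up, and the stylus is still holding the red reset button fully down at about 10 N after more than 3 s. I handed the job in at about 20 s of the 64 s allowed; no verdict came back.

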